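Slide the tube box clear and flip its lid open

ROBOT

A 7-joint arm with a two-finger parallel gripper is mounted at the origin on the work surface; the furniture and walls round the work are solid. World frame = base frame: x ahead of the robot, y to its left, z up, the work surface at z = 0. Lengths are in m, angles in degrees, forces in N, time in s.
With the tool pointing down it reaches from about 0.4 to 0.875 m from the base axis. Payload 6.5 kg.
Tool frame: the origin (TCP) lies at the very end of the fingers, on their centre line; the grasp point (between the pads) lies 19 mm behind it (tcp_to_grasp is the distance from the TCP to the grasp point, in m); z points along the fingers, y is the line along which they close (so a half turn about z gives the same grasp; the last joint's range is limited). The gripper opens to 85 mm and grips with 20 to 120 N. Pads are 22 mm wide; open, the fingers measure 114 mm over their backs; the gripper's body (76 mm by 85 mm) begins 54 mm behind the grasp point. The pads swing forward as they close: fully open they stand 13 mm farther back than shut.
Start: joints at [-69.511, 30.733, -0.252, 88.115, 0.149, 61.152, -4.079], TCP at [0.267, 0.592, 0.231] pointing down, gripper open.
Joint ranges: [-154.64, 154.64], [-21.42, 123.67], [-72.66, 72.17], [13.99, 137.28], [-74.86, 254.86], [10.95, 109.41], [-158.01, 158.01]. Speed limits (degrees/s): [136.94, 136.94, 180, 180, 180, 180, 180].

INTERFACE

Orientations are given as [roll, pitch, yaw] about the fixed x, y, z axes, in that order (R = Rz(yaw) Ry(pitch) Rx(roll)).
In Python, from bench import observe, camera, camera_info, hand_in, tcp_to_grasp gives the robot as it stands.
- The arm moves only by the tool drive_tool, never from a script. Its arguments are lists of equal length, an entry for each row: "rot": the turn, a rotation vector about the tool's x, y, z in rad, a list of three; "xyz": the shift along the tool's x, y, z in mm, a list of three; "jaw": the finger opening in mm, from 0 to 85.4. In form: {"rot": [[rx, ry, rz], ...], "xyz": [[x, y, z], ...], "jaw": [jaw, ...]}. A call has 1 to 8 rows; each row shifts and turns the commanded pose from where the row before left it, along the tool's axes as they then stand; what a row does not reach is not made up. A row lasts 1/12 s, in which the tool goes at most 41.7 mm and 7.16 degrees, less where a joint would pass 70% of its speed; a pose out of reach is approached as far as the arm can. A call with a gripper value outside its range is refused whole. The fingers move at their own pace and stop on an object; "grip_force" is the grip in N (left out, the last holds). Time passes only in rows, so rows that do not move let the fingers close. It gives the time, the measured TCP pose, the force, the opening and the grip force at its end, in the units of the state.
- observe(): the state, without advancing time (a new reading comes with each control period).
- camera(name): name is "scene" or "top" or "wrist"; returns (picture, depth): 384x512x3 uint8, blue, green, red; 384x512 float32, m along the optical axis (not along the pixel's ray), 0 where there is no reading.
- camera_info(name): a dict with "vfov" (degrees; the focal length in pixels is half the picture's height over the tangent of half this angle, whatever the lens; pixels are square), "cx", "cy" (the principal point, pixels), "rvec" (rotation vector, rad) and "tvec" (3), from world to camera coordinates, as OpenCV has them. Camera axes: x right, y down, z forward; pixel columns grow to the right and rows downward; lengths in m; the calibration is good to about 2 mm. A picture is of the moment at which its call begins: read the wrist's pose just before it. camera_info takes no time and is no camera call; for the wrist camera it gives the pose at the moment of the call.
- hand_in(): hands the job in; it is judged then, once.
The state is a dict: "t": time; "joint_positions": joint angles; "qd": joint speeds; "effort": joint torques, N m; "position": TCP position; "tcp_rot": TCP orientation; "force": force on the tool from outside, world axes, zero at the start; "torque": the same for the moment, N m; "opening": finger opening in m; "finger_force": force on a finger pad.
Only numpy, scipy, OpenCV 4.12 (cv2) and the standard library are available. Lean on these libraries where they do the work, as an engineer would, in place of code of your own. Each camera call takes 0.05 s, during which the arm holds its last target. There are 200 camera calls.

TASK

The clear tube box has been parked right up against the white reagent bottle behind it, so its hinged lid has no room to swing back. Slide the box along the table until the bottle no longer stands behind the lid, then use a fingertip under the blue lip on its front to flip the lid up and over, past upright, until it rests wide open on its stop by itself. Only push with the fingers: do not grip, lift or tip the box, press gently, and leave the bottle, the loose tube behind the box and everything else where they are; finish clear of it all.

Things in the scene. Friction and masses are not known exactly. Their poses are not given: they have to be found in the camera images.
- tube_box: Clear pale-green hinged box of small tubes, 108 (x, without the lip) x 150 (y) x 61 (z) mm, 0.5 to 0.8 kg, loose (slides at 2 to 6 N). Origin: centre of its underside; z up; -x is its front (lip, towards the robot), +x its back (hinge). Base 34 mm high with the tubes fixed in it; the lid is the 27 mm above, a 2 mm shell open below. Turned by up to 0.3 rad about z.
- tube_box_lid (a joint): Angle of the lid about the hinge at the top back edge of the base: 0 = shut, grows as the front lip rises and goes back, 1.54 = on its stop, wide open. About 45 g, turns freely: below about 1.27 rad it falls shut, beyond that it falls open by its weight. Open, it stands 110 mm up from the hinge and reaches 27 mm behind the box's back face, over its full width, from 34 mm above the table up.
- lid_lip (a point): Middle of the outer lower edge of the lid's front lip, a blue plastic thumb tab: a ledge 44 mm wide (along the box's y) and 3.5 mm thick that stands 12 mm out from the box's front face; its underside is level, 36 mm above the table when shut, and nothing is below it. A blue plate joins it to the front of the lid. Turns with the lid; axes as the box's when shut.
- lid_hinge (a point): Point on the hinge axis of the lid, at the middle of the box's width, 35 mm above the table, 55 mm behind the box's centre.
- reagent_a: White capped reagent bottle, 39 mm in diameter, 89 mm tall, loose, standing 2 to 10 mm behind the box's back face, behind its left or right half. Origin: centre of its underside, z up. To be left alone. The lid has room when the bottle's centre is more than 97 mm to one side of the box's centre (along the box's y) or more than 103 mm behind it (along the box's x).
- vial_4: Small plastic tube with a yellow cap, 13 x 41 x 15 mm, lying loose behind the other half of the box; low enough for the open lid to pass over it. Origin: centre of its underside. To be left alone.
- reagent_b: White capped reagent bottle like the other, 41 mm in diameter, 87 mm tall, standing far to the left. Origin: centre of its underside. Bystander.
- reagent_c: White capped reagent bottle, 40 mm in diameter, 89 mm tall, standing far to the left. Origin: centre of its underside. Bystander.
- marker: White marker with a blue cap, 131 mm long, 12 mm thick, lying to the right. Origin: centre of its underside. Bystander.
Things that resemble listed ones, but are neither listed nor needed, are in the scene too. Leave any orange look-alike of the tube_box alone.

How it is judged:
By the outcome, as a careful person would: the job done as asked, in the order asked, and still so for the second after the job is handed in, with the robot touching nothing.
It also fails if it takes over 54 s, if anything falls off the work surface, if the arm or the gripper's body presses on something with over 40 N, if the wrist force passes 120 N, or if a joint passes its speed limit or range.

## Working session

There is one attempt and no reset: what is moved stays moved. The work goes in short steps, Python scripts to look and compute and a tool call to move; the robot and the scene stay as the last step left them, time stands still between calls to the robot, and variables do not carry over. Pictures are saved under pics/ and viewed, at most 10 in all, crops included, and the job is handed in when it is done.

Besides the shell and the picture viewer there is one more tool, called after "Call:" in YAML: its name, and indented under it one key for each argument. drive_tool: Moves the arm, as the interface text tells. Its arguments: {"type":"object","properties":{"rot":{"type":"array","items":{"type":"array","items":{"type":"number"}}},"xyz":{"type":"array","items":{"type":"array","items":{"type":"number"}}},"jaw":{"type":"array","items":{"type":"number"}},"grip_force":{"type":"number"}},"required":["rot","xyz","jaw"]}

```bash
mkdir -p pics; ls
cat > h.py <<'E'
import numpy as np, cv2
from bench import *
def cal(n):
    c=camera_info(n); f=192/np.tan(np.radians(c['vfov'])/2)
    R=cv2.Rodrigues(np.array(c['rvec'],float))[0]; t=np.array(c['tvec'],float).ravel()
    return f,c['cx'],c['cy'],R,t
def pts(n,d):
    f,cx,cy,R,t=cal(n); v,u=np.mgrid[:d.shape[0],:d.shape[1]]
    P=np.stack([(u-cx)/f*d,(v-cy)/f*d,d],-1)
    return (P-t)@R
def ray(n,u,v,z):
    f,cx,cy,R,t=cal(n); o=-R.T@t; r=R.T@np.array([(u-cx)/f,(v-cy)/f,1]); return o+r*(z-o[2])/r[2]
E
python3 - <<'E'
from h import *
a,d=camera('scene'); b,e=camera('top')
np.savez('v0.npz',a=a,d=d,b=b,e=e)
cv2.imwrite('pics/s0.png',a); cv2.imwrite('pics/t0.png',b)
s=observe(); print(s['t'],s['position'],s['tcp_rot'],s['force'],tcp_to_grasp)
for n in('scene','top'):
  f,cx,cy,R,t=cal(n); print(n,f,cx,cy,-R.T@t,R[2])
E
```

```text
pics
0.1 [0.26706371 0.59199166 0.23049671] [-1.79911048e+02  5.81647187e-03  1.55723054e+02] [-0.77208272  0.12837385  0.48184299] 0.0187
scene 439.5520666285255 253.89626141211832 183.46572739382162 [-0.23062958  1.07790909  0.95491471] [ 0.4843409  -0.65666009 -0.57811021]
top 381.72450953879974 262.41459982652253 195.40034504094808 [0.3743866  0.02702858 1.15523719] [ 0.12590584  0.00945916 -0.9919971 ]
```

View pics/s0.png

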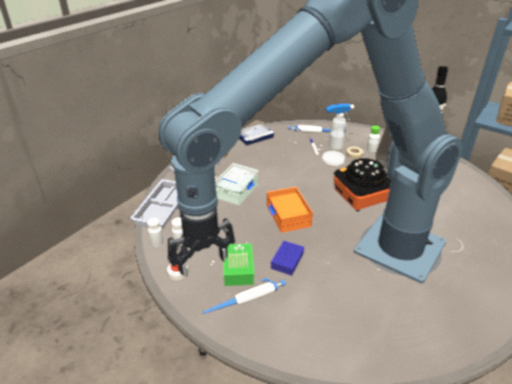

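View pics/t0.png

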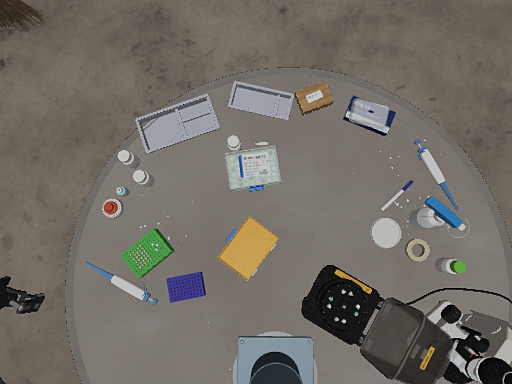

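The scene view is partly blocked by the arm. The top view shows the box at about (253,168) with its blue lip at (257,188). The bottle is behind its left half at (234,143), the vial behind its right half at (263,144), and the way to the right is free. Next I'll measure.

Run:
```python
from h import *
v=np.load('v0.npz'); b,e=v['b'],v['e']
P=pts('top',e)
sub=P[120:200,215:300]; z=sub[...,2]
print('table z',np.median(P[200:215,215:300,2]))
m=(z>.045)&(z<.075)
m=np.uint8(m); n,l,st,c=cv2.connectedComponentsWithStats(m)
for i in range(1,n):
  if st[i,4]>15:
    q=sub[l==i]; r=cv2.minAreaRect(np.float32(q[:,:2]*1000)); print('box?',st[i],np.median(q,0),r)
m=np.uint8(z>.078); n,l,st,c=cv2.connectedComponentsWithStats(m)
for i in range(1,n):
  if st[i,4]>5: q=sub[l==i]; print('tall',st[i],np.median(q,0),(q.min(0)+q.max(0))/2)
hsv=cv2.cvtColor(b,cv2.COLOR_BGR2HSV)
bm=cv2.inRange(hsv,(100,150,80),(125,255,255)); bm[:180]=0;bm[198:]=0;bm[:,:240]=0;bm[:,275:]=0
vv,uu=np.nonzero(bm); print('lip px',uu.min(),uu.max(),vv.min(),vv.max(),uu.mean(),vv.mean(),ray('top',uu.mean(),vv.mean(),.045))
cv2.imwrite('pics/t1.png',cv2.resize(b[115:205,200:310],None,fx=7,fy=6.5,interpolation=cv2.INTER_CUBIC))
```

```text
table z -0.0002629688759115272
box? [  10   20   56   50 1966] [0.59673747 0.06834252 0.06001252] ((609.7000122070312, 69.30695343017578), (146.4800262451172, 150.1329345703125), 9.123562812805176)
tall [ 12  16  12  12 108] [0.66688035 0.12234238 0.08860161] [0.66682237 0.12380631 0.08810597]
lip px 249 262 185 190 255.57627118644066 187.45762711864407 [0.53877254 0.05782757 0.045     ]
```

View pics/t1.png

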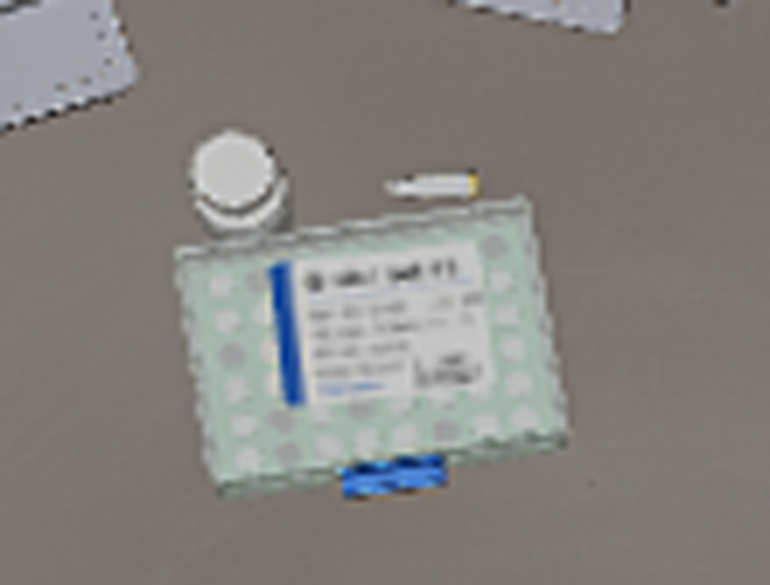

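```bash
cat >> h.py <<'E'
def box(n='top',im=None):
    d=im if im is not None else camera(n)[1]
    P=pts(n,d); z=P[...,2]
    m=np.uint8((z>.056)&(z<.065)&(abs(P[...,0]-.6)<.15)&(P[...,1]<.2)&(P[...,1]>-.25))
    m=cv2.morphologyEx(m,cv2.MORPH_OPEN,np.ones((5,5)))
    k,l,st,c=cv2.connectedComponentsWithStats(m); i=1+np.argmax(st[1:,4])
    r=cv2.minAreaRect(np.float32(P[l==i][:,:2]*1000)); (w,h),a=r[1],r[2]
    if w>h: a-=90   # long side is box y
    a=(a+90)%180-90
    return np.array(r[0]),np.array(r[1]),a
E
python3 - <<'E'
from h import *
v=np.load('v0.npz')
c,s,a=box('top',v['e']); print('corner ang',c,s,a)
B=np.array([666.8,122.9])
for yaw in (a,a-90,a+90):
  t=np.radians(yaw); R=np.array([[np.cos(t),-np.sin(t)],[np.sin(t),np.cos(t)]]); print(yaw,'bottle in box',R.T@(B-c),'lip',R.T@(np.array([538.8,57.8])-c))
s=observe(); print(s['joint_positions'])
E
```

```text
corner ang [597.70465088  67.19439697] [107.99586487 149.56269836] 8.93416976928711
8.93416976928711 bottle in box [76.90809986 44.29927375] lip [-59.64893142  -0.13255278]
-81.06583023071289 bottle in box [-44.29927375  76.90809986] lip [  0.13255278 -59.64893142]
98.93416976928711 bottle in box [ 44.29927375 -76.90809986] lip [-0.13255278 59.64893142]
[-69.51214119  30.77430528  -0.25455385  88.16370608   0.14822405
  61.15145914  -4.07952152]
```

Call:
drive_tool:
  rot:
    - [0,0,0]
    - [0,0,0]
    - [0,0,0]
    - [0,0,0]
    - [0,0,0]
    - [0,0,0]
    - [0,0,0]
  xyz:
    - [-32,-18,0]
    - [-32,-18,0]
    - [-32,-18,0]
    - [-32,-18,0]
    - [-32,-18,0]
    - [-32,-18,0]
    - [-32,-18,0]
  jaw: [40,40,40,40,40,40,40]

```text
t: 0.68
position: [0.4203, 0.3837, 0.231]
tcp_rot: [-180.0, -0.0, 155.7]
force: [1.4, -0.0, 0.1]
opening: 0.0402
finger_force: 0.0
```

Call:
drive_tool:
  rot:
    - [0,0,0]
    - [0,0,0]
    - [0,0,0]
    - [0,0,0]
    - [0,0,0]
    - [0,0,0]
    - [0,0,0]
  xyz:
    - [-32,-18,0]
    - [-32,-18,0]
    - [-32,-18,0]
    - [-32,-18,0]
    - [-32,-18,0]
    - [-32,-18,0]
    - [-32,-18,0]
  jaw: [40,40,40,40,40,40,40]

```text
t: 1.27
position: [0.5726, 0.1769, 0.231]
tcp_rot: [-180.0, -0.0, 155.7]
force: [0.4, 1.0, 0.0]
opening: 0.0402
finger_force: 0.0
```

Call:
drive_tool:
  rot:
    - [0,0,0.12]
    - [0,0,0.12]
    - [0,0,0.12]
    - [0,0,0.12]
    - [0,0,0.12]
    - [0,0,0.12]
    - [0,0,0.12]
    - [0,0,0.12]
  xyz:
    - [0,0,10]
    - [0,0,10]
    - [0,0,10]
    - [0,0,10]
    - [0,0,10]
    - [0,0,10]
    - [0,0,10]
    - [0,0,10]
  jaw: [40,40,40,40,40,40,40,40]

```text
t: 1.93
position: [0.5717, 0.1785, 0.1505]
tcp_rot: [-180.0, 0.0, 100.4]
force: [0.3, 0.4, 0.4]
opening: 0.04
finger_force: 0.0
```

Call:
drive_tool:
  rot:
    - [0,0,0.026]
    - [0,0,0]
    - [0,0,0]
    - [0,0,0]
    - [0,0,0]
    - [0,0,0]
    - [0,0,0]
    - [0,0,0]
  xyz:
    - [0,0,20]
    - [0,0,20]
    - [0,0,20]
    - [0,0,20]
    - [0,0,20]
    - [0,0,20]
    - [0,0,14]
    - [0,0,0]
  jaw: [40,40,40,40,40,40,40,40]

```text
t: 2.6
position: [0.5696, 0.1779, 0.0143]
tcp_rot: [-179.7, 0.1, 99.2]
force: [-0.5, -0.4, -0.5]
opening: 0.04
finger_force: 0.0
```

Run:
```python
from h import *
s=observe(); p=s['position']*1000; print(s['t'],p,s['tcp_rot'],s['force'],s['joint_positions'])
a,d=camera('scene'); bb,e=camera('top')
cv2.imwrite('pics/m1.png',np.hstack([cv2.resize(a[130:300,130:330],(400,340)),cv2.resize(bb[100:240,190:350],(400,340))]))
c=np.array([597.7,67.2]);t=np.radians(8.93);R=np.array([[np.cos(t),-np.sin(t)],[np.sin(t),np.cos(t)]]); print('in box',R.T@(p[:2]-c))
```

```text
2.6 [569.63169176 177.91763621  14.26930549] [-1.79693812e+02  5.83503341e-02  9.92385556e+01] [-0.54045946 -0.41875891 -0.46704253] [-32.33799906  44.03289855  14.73916984 103.14870887 -17.78699381
  35.40644185   2.32041428]
in box [-10.54164498 113.732575  ]
```

View pics/m1.png

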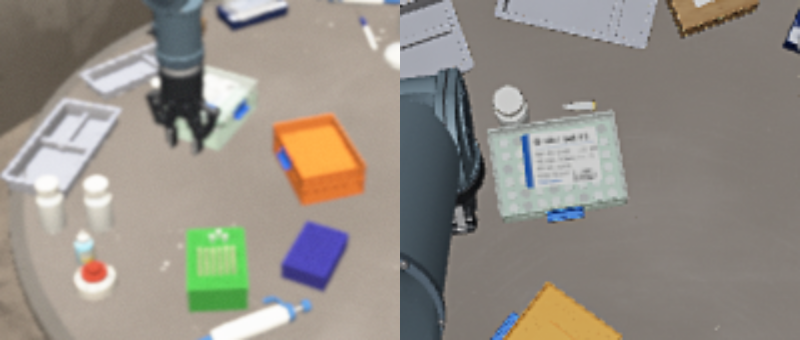

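Call:
drive_tool:
  rot:
    - [0,0,0.0]
    - [0,0,0]
    - [0,0,0]
    - [0,0,0]
    - [0,0,0]
    - [0,0,0]
    - [0,0,0]
    - [0,0,0]
  xyz:
    - [-8,0,0]
    - [-8,0,0]
    - [-4,0,0]
    - [-3,0,0]
    - [-3,0,0]
    - [-3,0,0]
    - [-4,-0.3,0]
    - [-4,-0.3,0]
  jaw: [40,40,40,40,40,40,40,40]

```text
t: 3.37
position: [0.5776, 0.1442, 0.0177]
tcp_rot: [179.9, -0.1, 99.3]
force: [-0.2, 5.0, 1.2]
opening: 0.0399
finger_force: 0.0
```

Call:
drive_tool:
  rot:
    - [0,0,0.0]
    - [0,0,0]
    - [0,0,0]
    - [0,0,0]
    - [0,0,0]
    - [0,0,0]
    - [0,0,0]
    - [0,0,0]
  xyz:
    - [-4,-0.3,0]
    - [-4,-0.3,0]
    - [-4,-0.3,0]
    - [-4,-0.3,0]
    - [-4,-0.3,0]
    - [-4,-0.3,0]
    - [-4,-0.3,0]
    - [-4,-0.3,0]
  jaw: [40,40,40,40,40,40,40,40]

```text
t: 4.03
position: [0.5803, 0.1102, 0.0175]
tcp_rot: [180.0, -0.0, 99.3]
force: [0.3, 5.9, 2.7]
opening: 0.0399
finger_force: 0.0
```

```bash
cat >> h.py <<'E'
def rep(B=np.array([666.8,122.9]),d=None):
    s=observe(); p=s['position']*1000; c,sz,a=box('top',d)
    t=np.radians(a);R=np.array([[np.cos(t),-np.sin(t)],[np.sin(t),np.cos(t)]])
    print(s['t'],'tcp',p,s['tcp_rot'],'F',s['force'],'q',s['joint_positions'])
    print('box',c,sz,a,'bottle',R.T@(B-c),'tcp in box',R.T@(p[:2]-c))
E
python3 -c "
from h import *; rep()"
```

```text
4.0333 tcp [580.29955471 110.24336455  17.47466344] [ 1.79977272e+02 -3.68777443e-02  9.92536136e+01] F [0.263783   5.85366471 2.66607689] q [-25.49947938  43.11553394  14.22544205 104.37477346 -17.26805481
  34.59687896   8.58717443]
box [601.32855225  23.99919128] [108.27500916 146.31152344] 9.40072250366211 bottle [80.74647304 86.87857922] tcp in box [-6.65959472 88.52076569]
```

Call:
drive_tool:
  rot:
    - [0,0,0.0]
    - [0,0,0]
    - [0,0,0]
    - [0,0,0]
    - [0,0,0]
    - [0,0,0]
  xyz:
    - [-4,-0.2,0]
    - [-4,-0.2,0]
    - [-4,-0.2,0]
    - [-4,-0.2,0]
    - [-4,-0.2,0]
    - [0,0,0]
  jaw: [40,40,40,40,40,40]

```text
t: 4.58
position: [0.5825, 0.0892, 0.0174]
tcp_rot: [180.0, 0.0, 99.2]
force: [0.4, 2.3, 1.4]
opening: 0.0403
finger_force: 0.0
```

Call:
drive_tool:
  rot:
    - [0,0,0.0]
    - [0,0,0]
    - [0,0,0]
    - [0,0,0]
    - [0,0,0]
    - [0,0,0]
    - [0,0,0]
    - [0,0,0]
  xyz:
    - [10,-2,0]
    - [15,-4,0]
    - [5,-4,-20]
    - [0,-10,-30]
    - [0,-25,-30]
    - [0,-25,-30]
    - [0,-30,-20]
    - [0,-40,0]
  jaw: [40,40,40,40,40,40,20,0]

```text
t: 5.25
position: [0.4419, 0.0975, 0.1505]
tcp_rot: [179.5, -0.0, 99.2]
force: [0.2, 0.4, -0.5]
opening: 0.0167
finger_force: 0.0
```

Run:
```python
from h import *
b,e=camera('top'); cv2.imwrite('pics/m2.png',cv2.resize(b[100:240,170:330],(640,560))); rep(d=e)
P=pts('top',e); s=P[110:200,190:330]; z=s[...,2]; n,l,st,c=cv2.connectedComponentsWithStats(np.uint8((z>.078)&(z<.095)))
for i in range(1,n):
  if st[i,4]>20: q=s[l==i]; print(st[i],np.median(q,0))
```

```text
5.3 tcp [427.95658755  94.13412444 146.31573175] [-1.79403698e+02  3.89669862e-03  9.91119339e+01] F [-8.92871116 -2.43466571 -2.94162129] q [-35.36022707  18.89060959  20.26562238 123.55798086 -10.22133754
  39.6907917    0.97477287]
box [603.09094238   4.88009644] [107.97450256 147.676651  ] 9.180963516235352 bottle [ 81.72335566 106.34300541] tcp in box [-158.65000049  116.05387156]
[ 37  26  12  12 109] [0.66687688 0.12250954 0.08826442]
```

View pics/m2.png

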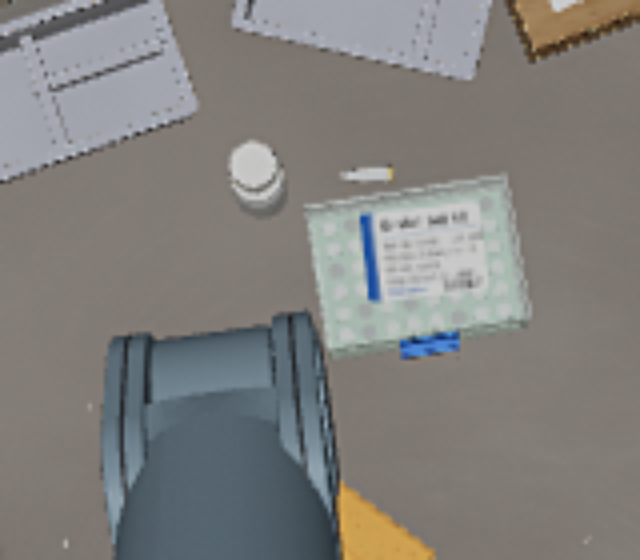

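Call:
drive_tool:
  rot:
    - [0,0,0]
    - [0,0,0]
    - [0,0,0]
    - [0,0,0]
    - [0,0,0]
    - [0,0,0]
  xyz:
    - [-20,10,0]
    - [-30,13,0]
    - [-30,13,0]
    - [-20,10,0]
    - [-16,6,0]
    - [0,0,0]
  jaw: [0,0,0,0,0,0]

```text
t: 5.8
position: [0.5103, -0.0133, 0.1471]
tcp_rot: [180.0, 0.2, 98.9]
force: [-0.5, -0.8, -0.6]
opening: -0.0003
finger_force: 0.0
```

Call:
drive_tool:
  rot:
    - [-0.1,0,0]
    - [-0.1,0,0]
    - [-0.1,0,0]
    - [-0.1,0,0]
    - [-0.1,0,0]
    - [-0.1,0,0]
    - [-0.1,0,0]
    - [-0.1,0,0]
  xyz:
    - [0,0,0]
    - [0,0,0]
    - [0,0,0]
    - [0,0,0]
    - [0,0,0]
    - [0,0,0]
    - [0,0,0]
    - [0,0,0]
  jaw: [0,0,0,0,0,0,0,0]

```text
t: 6.47
position: [0.5111, -0.0027, 0.1698]
tcp_rot: [151.0, -2.1, 100.4]
force: [0.4, 1.4, -0.0]
opening: 0.0001
finger_force: 0.0
```

Run:
```python
from h import *
rep(); b,e=camera('scene'); w,_=camera('wrist'); t,_=camera('top'); cv2.imwrite('pics/m3.png',np.hstack([cv2.resize(b[100:300,150:350],(260,260)),cv2.resize(w,(347,260)),cv2.resize(t[130:290,190:330],(190,217)).__class__(0) if 0 else cv2.resize(t[130:270,190:290],(186,260))]))
```

```text
6.4667 tcp [511.10670674  -2.74407268 169.81517169] [151.04665735  -2.06685214 100.40719987] F [ 0.39002774  1.3680949  -0.01985993] q [-15.091166    13.24284753  16.50820422 135.27287621 -71.56716799
  11.14280216  78.49232071]
box [603.08746338   4.25613403] [108.52636719 149.07368469] 9.218786239624023 bottle [ 81.89693404 106.90437994] tcp in box [-91.91418088   7.82597211]
```

View pics/m3.png

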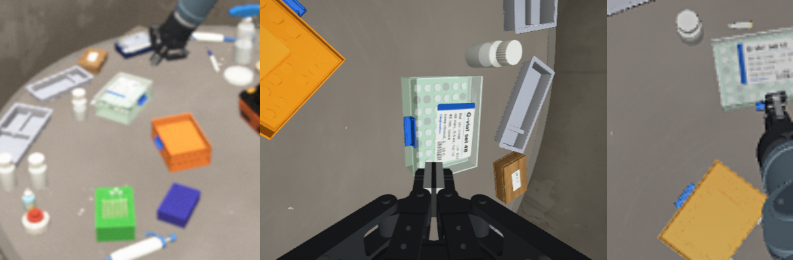

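The arm stopped at a 29° tilt because j4, j5 and j6 are near their limits. I'll fit a kinematic model from the logged states and use it to find reachable tilted poses.

```bash
cat > kin.py <<'E'
import numpy as np, itertools
from scipy.spatial.transform import Rotation as Ro
from scipy.optimize import least_squares
S=[([-69.512,30.774,-.2546,88.164,.148,61.151,-4.0795],(267.06,591.99,230.5),(-179.911,.006,155.723)),
([-32.338,44.033,14.739,103.149,-17.787,35.406,2.320],(569.63,177.918,14.269),(-179.694,.058,99.239)),
([-25.499,43.116,14.225,104.375,-17.268,34.597,8.587],(580.300,110.243,17.475),(179.977,-.037,99.254)),
([-35.360,18.891,20.266,123.558,-10.221,39.692,.975],(427.957,94.134,146.316),(-179.404,.004,99.112)),
([-15.091,13.243,16.508,135.273,-71.567,11.143,78.492],(511.107,-2.744,169.815),(151.047,-2.067,100.407))]
def fk(q,p,s):
    o=p[7:14]; a=np.radians(np.array(q)*s)+o
    T=[('z',(0,0,p[0])),('y',(0,0,0)),('z',(p[1],0,p[2])),('y',(p[3],0,p[4])),('z',(0,0,0)),('y',(p[5],0,p[6])),('z',(0,0,0))]
    R=np.eye(3); x=np.zeros(3)
    for ang,(ax,t) in zip(a,T):
        c,n=np.cos(ang),np.sin(ang)
        R=R@(np.array([[c,-n,0],[n,c,0],[0,0,1]]) if ax=='z' else np.array([[c,0,n],[0,1,0],[-n,0,c]])); x=x+R@np.array(t)
    return x,R
def res(p,s):
    r=[]
    for q,x,e in S:
        X,R=fk(q,p,s); r+=list((X*1000-np.array(x))/2); r+=list(Ro.from_matrix(Ro.from_euler('xyz',e,degrees=True).as_matrix().T@R).as_rotvec()*200)
    return np.r_[r, p[[8,9,10,11,12]]*100, (p[[1,3,5]])*3]
if __name__=='__main__':
    best=None
    for s1,s3,s5,s7 in itertools.product([-1,1],repeat=4):
        s=np.array([s1,1,s3,1,s5,1,s7])
        for o1 in(0,2.36):
          for o7 in (0,1.57,3.14,-1.57):
            p0=np.array([.3,0,.35,0,.35,.05,.25,o1,0,0,0,0,0,o7])
            f=least_squares(res,p0,args=(s,),max_nfev=60)
            if best is None or f.cost<best[0]: best=(f.cost,s,f.x)
    c,s,p=best; print(c,s,np.round(p,4)); print(np.round(res(p,s)[:30],1)); np.savez('kin.npz',s=s,p=p)
E
time python3 kin.py
```

```text
30.28571066117419 [-1  1 -1  1 -1  1 -1] [ 3.5000e-01  5.6000e-03  4.8930e-01 -2.0000e-03  4.3730e-01 -1.4900e-02
  3.3310e-01 -6.8200e-02 -9.2000e-03 -1.1000e-03 -2.8000e-03 -6.3000e-03
  1.5500e-02  1.5087e+00]
[ 1.   0.2  0.5  0.7 -1.2  0.8 -0.5 -0.8 -0.   0.8  0.2  0.3 -0.4 -0.4
  0.   0.8  0.2  0.2 -0.6  5.1 -1.   0.9  0.3  0.4 -0.  -0.5  0.5 -2.
 -3.8 -1.7]
real	0m44.366s
user	0m42.707s
sys	0m0.110s
```

```bash
cat > ik.py <<'E'
from kin import *
K=np.load('kin.npz'); s,p=K['s'],K['p']
lo=np.array([-154.64,-21.42,-72.66,13.99,-74.86,10.95,-158.01])+2; hi=np.array([154.64,123.67,72.17,137.28,254.86,109.41,158.01])-2
yaw=np.radians(9.15); C=np.array([.6032,.0045,0]); B=np.array([[np.cos(yaw),-np.sin(yaw),0],[np.sin(yaw),np.cos(yaw),0],[0,0,1]])
def dirv(a,phi): # box frame
    a,phi=np.radians([a,phi]); return np.array([np.sin(a)*np.cos(phi),np.sin(a)*np.sin(phi),-np.cos(a)])
def ik(tip,u,seeds,R=None):
    tip=C+B@np.array(tip); u=B@u; best=None
    for q0 in seeds:
        def f(q):
            x,M=fk(q,p,s); return np.r_[(x-tip)*1000,(M[:,2]-u)*300] if R is None else np.r_[(x-tip)*1000,(M-R).ravel()*300]
        r=least_squares(f,np.clip(q0,lo+.1,hi-.1),bounds=(lo,hi),max_nfev=60)
        if best is None or r.cost<best[0]: best=(r.cost,r.x)
        if best[0]<.5: break
    return best
E
cat > t.py <<'E'
from ik import *
rng=np.random.default_rng(0)
seeds=[[-15,13,16,135,-71,11,78],[-15,40,0,100,0,40,0]]+[list(rng.uniform(np.maximum(lo,[-60,0,-70,60,-75,11,-120]),np.minimum(hi,[60,100,70,137,250,60,120]))) for _ in range(4)]
for tip in([-.072,0,.024],[.02,0,.150]):
  for phi in(-90,-60,-30,0,30,60,90):
    o=[]
    for a in(30,45,60):
      c,q=ik(tip,dirv(a,phi),seeds); o.append(f'{c:.1f}')
      if c<.5: o.append(str(np.round(q).astype(int).tolist()))
    print(tip,phi,o,flush=True)
E
time timeout 500 python3 t.py
```

```text
[-0.072, 0, 0.024] -90 ['0.0', '[-48, 48, 35, 114, 9, 29, 78]', '0.0', '[-61, 60, 44, 111, 10, 34, 78]', '0.0', '[-42, 58, 11, 105, 54, 60, 0]']
[-0.072, 0, 0.024] -60 ['0.1', '[-64, 56, 53, 125, -66, 13, 78]', '0.4', '[-32, 44, 6, 126, 94, 38, 0]', '0.0', '[-91, 93, 64, 125, -73, 13, 78]']
[-0.072, 0, 0.024] -30 ['0.0', '[-6, 36, -5, 132, 132, 21, 0]', '117.7', '349.8']
[-0.072, 0, 0.024] 0 ['0.0', '[35, 44, -38, 133, 143, 21, 26]', '514.9', '1393.3']
[-0.072, 0, 0.024] 30 ['0.0', '[56, 56, -53, 127, 97, 13, 26]', '0.0', '[74, 77, -64, 130, 123, 18, 0]', '0.0', '[54, 60, -30, 131, 248, 36, 26]']
[-0.072, 0, 0.024] 60 ['0.0', '[-4, 43, 23, 117, -72, 48, 78]', '0.2', '[20, 47, 3, 116, -70, 50, 78]', '0.0', '[27, 55, 1, 112, -73, 63, 78]']
[-0.072, 0, 0.024] 90 ['0.4', '[22, 46, -13, 105, -25, 46, 0]', '0.0', '[31, 54, -17, 99, -29, 57, 0]', '0.4', '[0, 67, 34, 91, -68, 98, 78]']
[0.02, 0, 0.15] -90 ['0.0', '[-34, 38, 20, 98, 23, 50, 78]', '0.0', '[-58, 52, 48, 97, 11, 50, 78]', '0.0', '[-54, 54, 34, 95, 35, 60, 0]']
[0.02, 0, 0.15] -60 ['0.0', '[-10, 30, -10, 111, 55, 39, 0]', '0.0', '[-73, 57, 66, 116, -20, 18, 78]', '0.0', '[-79, 67, 66, 118, 10, 13, 78]']
[0.02, 0, 0.15] -30 ['0.0', '[-55, 37, 53, 120, -58, 14, 78]', '0.0', '[-18, 27, 4, 128, 122, 24, 0]', '0.0', '[-62, 47, 49, 133, 158, 30, 0]']
[0.02, 0, 0.15] 0 ['0.2', '[-20, 26, 20, 122, -71, 13, 78]', '0.0', '[56, 52, -70, 131, 130, 35, 26]', '74.2']
[0.02, 0, 0.15] 30 ['0.1', '[-20, 31, 33, 116, -72, 40, 78]', '0.4', '[66, 60, -71, 122, 75, 14, 26]', '0.0', '[62, 53, -55, 125, 253, 15, 26]']
[0.02, 0, 0.15] 60 ['0.0', '[7, 33, 5, 104, -45, 48, 78]', '0.0', '[51, 48, -47, 106, -21, 37, 0]', '0.1', '[17, 45, 8, 105, -73, 71, 78]']
[0.02, 0, 0.15] 90 ['0.0', '[46, 56, -59, 90, 18, 61, 26]', '0.0', '[28, 49, -21, 86, -27, 70, -113]', '0.3', '[4, 58, 25, 80, -63, 99, -112]']
real	0m6.116s
user	0m5.836s
sys	0m0.059s
```

Now check full paths for a tilted side approach.

```bash
cat > t2.py <<'E'
from ik import *
th=np.linspace(0,1.42,10); y0=-.006
path=[(-.12,y0,.09),(-.11,y0,.017),(-.07,y0,.017)]+[(.055-.115*np.cos(t)-.012,y0,.036+.115*np.sin(t)-.009) for t in th]+[(-.06,y0,.17)]
rng=np.random.default_rng(1); out=[]
for sg in(1,-1):
 for phi in(50,60,70):
  for a in(40,50):
   for roll in(0,90,180,270):
    u=dirv(a,sg*phi); z=B@u; h=np.cross([0,0,1],z); h/=np.linalg.norm(h); v=np.cross(z,h)
    r=np.radians(roll); X=np.cos(r)*h+np.sin(r)*v; R=np.c_[X,np.cross(z,X),z]
    for k in range(3):
      q=rng.uniform([-60,20,-60,80,-60,15,-120],[60,70,60,130,200,60,120]); worst=0; Q=[]
      c,q=ik(path[1],u,[q],R)
      if c>.5: continue
      for t in path:
        c,q=ik(t,u,[q],R); worst=max(worst,c); Q.append(q)
      Q=np.array(Q); m=np.minimum(Q-lo,hi-Q).min()
      if worst<.5: out.append((m,sg*phi,a,roll,np.abs(np.diff(Q[1:],axis=0)).max(),Q,R))
out.sort(key=lambda o:-o[0])
for o in out[:10]: print(np.round(o[0],1),o[1:4],np.round(o[4]),np.round(o[5][[0,2,-2]]).astype(int).tolist(),Ro.from_matrix(o[6]).as_euler('xyz',degrees=True).round(1))
E
timeout 500 python3 t2.py
```

```text
19.6 (70, 50, 90) 11.0 [[64, 54, -47, 116, -16, 41, 28], [56, 63, -42, 108, -17, 37, 30], [49, 54, -45, 98, -20, 49, 19]] [180.  -50.   79.2]
17.7 (70, 40, 90) 11.0 [[39, 38, -21, 118, -39, 44, 43], [32, 48, -16, 111, -44, 41, 47], [26, 41, -16, 98, -38, 53, 29]] [180.  -40.   79.2]
17.7 (70, 50, 0) 11.0 [[68, 58, -53, 116, -7, 40, 110], [60, 66, -48, 108, -7, 36, 112], [52, 57, -50, 98, -13, 48, 104]] [130.    0.  169.2]
17.4 (70, 40, 90) 11.0 [[58, 46, -45, 118, -14, 37, 22], [49, 56, -39, 111, -15, 32, 24], [44, 48, -42, 99, -15, 46, 12]] [180.  -40.   79.2]
17.4 (70, 40, 0) 11.0 [[59, 48, -47, 118, -11, 36, 109], [51, 57, -41, 111, -11, 32, 111], [45, 49, -44, 99, -13, 46, 100]] [140.    0.  169.2]
16.9 (70, 40, 90) 11.0 [[64, 52, -54, 118, 0, 36, 9], [56, 61, -48, 111, 3, 32, 9], [49, 52, -50, 99, -4, 45, 3]] [180.  -40.   79.2]
16.4 (70, 40, 180) 11.0 [[26, 37, -4, 117, -49, 50, -38], [20, 47, -1, 110, -56, 48, -34], [13, 40, 3, 98, -50, 60, -53]] [-140.    -0.   -10.8]
14.7 (70, 50, 0) 11.0 [[70, 60, -56, 116, -2, 39, 106], [62, 68, -51, 108, -1, 36, 107], [54, 58, -53, 98, -9, 47, 101]] [130.    0.  169.2]
13.9 (60, 50, 180) 10.0 [[54, 45, -31, 121, -46, 40, -41], [45, 54, -25, 114, -52, 37, -36], [39, 44, -26, 104, -47, 47, -56]] [-130.    -0.   -20.9]
13.9 (70, 40, 0) 11.0 [[66, 54, -57, 118, 6, 36, 94], [58, 63, -51, 111, 9, 32, 94], [51, 53, -53, 99, -1, 45, 91]] [140.    0.  169.2]
```

```bash
cat > sim.py <<'E'
from ik import *
def jac(q):
    x,M=fk(q,p,s); J=np.zeros((6,7))
    for i in range(7):
        d=np.array(q,float); d[i]+=.01; y,N=fk(d,p,s)
        J[:3,i]=(y-x)/.01; J[3:,i]=Ro.from_matrix(N@M.T).as_rotvec()/.01
    return x,M,J
def go(q,x1,R1,n=60):
    q=np.array(q,float); x0,M0=fk(q,p,s); rv=Ro.from_matrix(R1@M0.T).as_rotvec()
    for k in range(1,n+1):
        xt=x0+(x1-x0)*k/n; Rt=Ro.from_rotvec(rv*k/n).as_matrix()@M0
        for _ in range(3):
            x,M,J=jac(q); e=np.r_[xt-x,Ro.from_matrix(Rt@M.T).as_rotvec()]; free=np.ones(7,bool)
            for _ in range(4):
                W=J*free; dq=W.T@np.linalg.solve(W@W.T+1e-12*np.eye(6),e) if 1 else 0
                bad=free&((q+dq<lo-1.5)|(q+dq>hi+1.5))
                if not bad.any(): break
                free&=~bad
            q=np.clip(q+np.clip(dq,-5,5),lo-1.5,hi+1.5)
    x,M=fk(q,p,s); return q,np.linalg.norm(x-x1)*1000,np.degrees(np.linalg.norm(Ro.from_matrix(R1@M.T).as_rotvec()))
def bx(v): return C+B@np.array(v)
def rpy(*e): return Ro.from_euler('xyz',e,degrees=True).as_matrix()
E
cat > t3.py <<'E'
from sim import *
q0=S[4][0]
q,*e=go(q0,bx([-.15,-.02,.17]),rpy(180,0,99)); print('down',q.round(),np.round(e,1)); qd=q
for name,y1,r in(('roll0',169.2,lambda a:(180-a,0,169.2)),('roll180',-10.8,lambda a:(-180+a,0,-10.8)),('roll90',79.2,lambda a:(180,-a,79.2)),('m0',29,lambda a:(180-a,0,29)),('m180',209,lambda a:(-180+a,0,209))):
  rr=r(45); R=rpy(*rr); 
  qa,*e1=go(qd,bx([-.12,-.006,.15]),rpy(180,0,y1)); qb,*e2=go(qa,bx([-.12,-.006,.15]),R)
  qc,*e3=go(qb,bx([-.10,-.006,.017]),R); qe,*e4=go(qc,bx([.02,-.006,.14]),R)
  print(name,np.round(e1+e2+e3+e4,1)); print(' ',qb.round(),qc.round(),qe.round(), 'z',R[:,2].round(2))
E
timeout 400 python3 t3.py
```

```text
down [-36.  21.  43. 120. -20.  45.  29.] [0. 0.]
roll0 [0. 0. 0. 0. 0. 0. 0. 0.]
  [ 17.  33.  10. 116. -54.  64. 144.] [ 18.  49.   7. 113. -62.  56. 155.] [ 12.  42.   8.  98. -56.  65. 133.] z [ 0.13  0.69 -0.71]
roll180 [0. 0. 0. 0. 0. 0. 0. 0.]
  [ -9.  41.  44. 116. -67.  81. -26.] [ -0.  53.  30. 112. -74.  72. -18.] [ -5.  46.  32.  98. -69.  78. -40.] z [ 0.13  0.69 -0.71]
roll90 [0. 0. 0. 0. 0. 0. 0. 0.]
  [  3.  35.  28. 116. -61.  72.  59.] [  6.  51.  22. 112. -70.  66.  70.] [  0.  44.  24.  98. -65.  73.  48.] z [ 0.13  0.69 -0.71]
m0 [0. 0. 0. 0. 0. 0. 0. 0.]
  [-85.  56.  72. 130. -19.  20. -72.] [-77.  70.  57. 126. -39.  12. -65.] [-74.  66.  71. 110. -30.  30. -62.] z [ 0.34 -0.62 -0.71]
m180 [0. 0. 0. 0. 0. 0. 0. 0.]
  [-73.  39.  53. 130.  37.  25.  57.] [-66.  58.  45. 126.  39.  12.  44.] [-55.  43.  39. 110.  37.  32.  63.] z [ 0.34 -0.62 -0.71]
```

```bash
cat > nxt.py <<'E'
import sys
from sim import *
from bench import observe
def nxt(xt,rt,n):
    o=observe(); M=rpy(*o['tcp_rot']); R=rpy(*rt); x=bx(xt)
    r=Ro.from_matrix(M.T@R).as_rotvec(); print('t',round(o['t'],2),'q',o['joint_positions'].round(1),'F',o['force'].round(1),'tcp box',(B.T@(o['position']-C)*1000).round(1),'rot',o['tcp_rot'].round(1))
    st=Ro.from_rotvec(r/n).as_matrix(); T=M.copy(); d=(x-o['position'])/n; rows=[]
    for i in range(n): rows.append((T.T@d*1000).round(1).tolist()); T=T@st
    print('rot/row',(r/n).round(4),'deg',np.degrees(np.linalg.norm(r/n)).round(2)); print(rows)
    q,*e=go(o['joint_positions'],x,R); print('sim',q.round(),np.round(e,1))
if __name__=='__main__':
    a=[float(v) for v in sys.argv[1:]]; nxt(np.array(a[:3])/1000,a[3:6],int(a[6]))
E
python3 nxt.py -140 -30 160 180 0 135 6; python3 nxt.py -130 -10 140 135 0 169.2 14
```

```text
t 6.67 q [-14.9  13.2  16.4 135.1 -70.7  11.2  77.6] F [-0.8  0.3  0.7] tcp box [-91.4   6.5 170.8] rot [151.   -2.1 100.3]
rot/row [ 0.0835  0.0198 -0.1003] deg 7.57
[[-6.0, -8.0, -2.6], [-5.1, -8.7, -2.0], [-4.2, -9.3, -1.4], [-3.2, -9.8, -0.6], [-2.2, -10.1, 0.1], [-1.2, -10.2, 1.0]]
sim [-27.  22.  33. 119. -17.  43.  62.] [0. 0.]
t 6.67 q [-14.9  13.2  16.4 135.1 -70.7  11.2  77.6] F [-0.8  0.3  0.7] tcp box [-91.4   6.5 170.8] rot [151.   -2.1 100.3]
rot/row [-0.0159  0.05   -0.0702] deg 5.02
[[-1.2, -3.5, 0.5], [-1.0, -3.6, 0.4], [-0.7, -3.6, 0.3], [-0.5, -3.7, 0.2], [-0.3, -3.7, 0.2], [0.0, -3.7, 0.1], [0.3, -3.7, 0.0], [0.5, -3.7, 0.0], [0.8, -3.6, -0.0], [1.0, -3.6, -0.0], [1.3, -3.5, -0.0], [1.5, -3.4, -0.0], [1.8, -3.3, 0.0], [2.0, -3.1, 0.1]]
sim [ 35.  34. -11. 117. -45.  56. 139.] [0. 0.]
```

Call:
drive_tool:
  rot:
    - [-0.016,0.05,-0.07]
    - [-0.016,0.05,-0.07]
    - [-0.016,0.05,-0.07]
    - [-0.016,0.05,-0.07]
    - [-0.016,0.05,-0.07]
    - [-0.016,0.05,-0.07]
    - [-0.016,0.05,-0.07]
  xyz:
    - [-1,-3.5,0]
    - [-1,-3.5,0]
    - [-1,-3.5,0]
    - [-0.5,-3.7,0]
    - [0,-3.7,0]
    - [0,-3.7,0]
    - [0,-3.7,0]
  jaw: [0,0,0,0,0,0,0]

```text
t: 7.25
position: [0.4952, -0.0122, 0.1567]
tcp_rot: [145.2, -4.0, 127.0]
force: [-0.4, -0.5, -0.2]
opening: 0.0001
finger_force: 0.0
```

```bash
python3 nxt.py -130 -10 140 135 0 169.2 8
```

```text
t 7.25 q [ 29.5  20.2 -16.4 131.5 -70.1  25.  114.9] F [-0.4 -0.5 -0.2] tcp box [-109.2    0.7  156.7] rot [145.2  -4.  127. ]
rot/row [-0.0181  0.0528 -0.076 ] deg 5.4
[[-0.1, -3.6, 0.1], [0.2, -3.6, -0.0], [0.4, -3.6, -0.1], [0.7, -3.5, -0.1], [1.0, -3.5, -0.1], [1.2, -3.4, -0.1], [1.5, -3.3, -0.1], [1.7, -3.1, -0.1]]
sim [ 38.  34. -15. 117. -44.  55. 137.] [0. 0.]
```

Call:
drive_tool:
  rot:
    - [-0.018,0.053,-0.076]
    - [-0.018,0.053,-0.076]
    - [-0.018,0.053,-0.076]
    - [-0.018,0.053,-0.076]
    - [-0.018,0.053,-0.076]
    - [-0.018,0.053,-0.076]
    - [-0.018,0.053,-0.076]
    - [-0.018,0.053,-0.076]
  xyz:
    - [0,-3.6,0]
    - [0,-3.6,0]
    - [0.4,-3.6,0]
    - [0.7,-3.5,0]
    - [1,-3.5,0]
    - [1.2,-3.4,0]
    - [1.5,-3.3,0]
    - [1.7,-3.1,0]
  jaw: [0,0,0,0,0,0,0,0]

```text
t: 7.92
position: [0.476, -0.0266, 0.1386]
tcp_rot: [135.2, -0.3, 169.4]
force: [0.7, 0.4, 0.6]
opening: 0.0001
finger_force: 0.0
```

```bash
python3 nxt.py -115 -6 40 135 0 169.2 6
python3 - <<'E'
from h import *
b,e=camera('scene'); w,_=camera('wrist'); cv2.imwrite('pics/m4.png',np.hstack([cv2.resize(b[80:230,190:340],(390,390)),cv2.resize(w[:,:],(400,390))]))
E
```

```text
t 7.92 q [ 37.3  35.1 -14.5 115.6 -45.6  53.1 139.3] F [0.7 0.4 0.6] tcp box [-130.6  -10.4  138.6] rot [135.2  -0.3 169.4]
rot/row [-0.0006 -0.0008 -0.0002] deg 0.06
[[-2.3, -10.5, 12.8], [-2.3, -10.5, 12.8], [-2.2, -10.5, 12.8], [-2.2, -10.5, 12.8], [-2.2, -10.5, 12.7], [-2.2, -10.5, 12.7]]
sim [ 36.  46. -15. 115. -47.  46. 145.] [0. 0.]
```

View pics/m4.png

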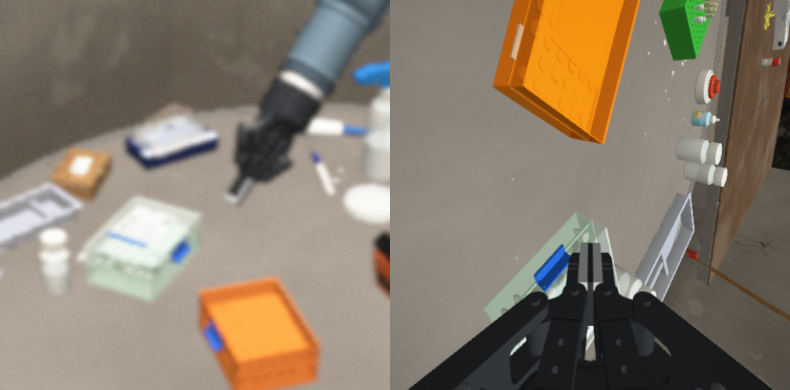

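```bash
python3 - <<'E'
from h import *
from sim import rpy
f,cx,cy,R,t=cal('wrist'); o=observe(); M=rpy(*o['tcp_rot']); print('cam in tool',(M.T@(-R.T@t-o['position'])*1000).round(), 'tool x in world',M[:,0].round(2))
E
python3 nxt.py -115 -6 17 135 0 169.2 8
```

```text
cam in tool [  85.    0. -143.] tool x in world [-0.98  0.19  0.  ]
t 8.02 q [ 37.3  35.1 -14.5 115.6 -45.8  53.  139.3] F [-0.3 -0.4 -0.3] tcp box [-129.   -11.2  138.4] rot [135.2  -0.2 169.1]
rot/row [-0.0004 -0.0001 -0.0004] deg 0.04
[[-1.5, -9.8, 11.6], [-1.5, -9.8, 11.6], [-1.5, -9.8, 11.6], [-1.5, -9.8, 11.6], [-1.4, -9.9, 11.6], [-1.4, -9.9, 11.6], [-1.4, -9.9, 11.6], [-1.4, -9.9, 11.6]]
sim [ 36.  49. -15. 115. -48.  44. 147.] [0. 0.]
```

Call:
drive_tool:
  rot:
    - [0,0,0]
    - [0,0,0]
    - [0,0,0]
    - [0,0,0]
    - [0,0,0]
    - [0,0,0]
    - [0,0,0]
    - [0,0,0]
  xyz:
    - [-1.5,-9.8,11.6]
    - [-1.5,-9.8,11.6]
    - [-1.5,-9.8,11.6]
    - [-1.5,-9.8,11.6]
    - [-1.5,-9.8,11.6]
    - [-1.5,-9.8,11.6]
    - [-1.5,-9.8,11.6]
    - [-1.5,-9.8,11.6]
  jaw: [0,0,0,0,0,0,0,0]

```text
t: 8.68
position: [0.4905, -0.0179, 0.0181]
tcp_rot: [135.2, -0.2, 169.0]
force: [0.5, 0.2, 0.2]
opening: 0.0
finger_force: 0.0
```

```bash
python3 nxt.py -74 -6 17 135 0 169.2 8;python3 - <<'E'
from h import *
b,e=camera('top'); w,_=camera('wrist'); cv2.imwrite('pics/m5.png',np.hstack([cv2.resize(b[130:230,210:310],(390,390)),cv2.resize(w[150:,100:400],(400,390))])); rep(d=e)
E
```

```text
t 8.68 q [ 37.2  49.6 -16.2 113.5 -49.4  42.4 148.3] F [0.5 0.2 0.2] tcp box [-114.8   -4.2   18.1] rot [135.2  -0.2 169. ]
rot/row [-0.0004  0.0001 -0.0006] deg 0.04
[[-4.9, 1.0, 1.2], [-4.9, 1.0, 1.2], [-4.9, 1.0, 1.2], [-4.9, 1.0, 1.2], [-4.9, 1.0, 1.2], [-4.9, 1.0, 1.2], [-4.9, 1.0, 1.2], [-4.9, 1.0, 1.2]]
sim [ 34.  51. -15. 110. -47.  45. 143.] [0. 0.]
8.7833 tcp [489.67468126 -17.38857794  17.43611564] [135.1164669   -0.28814254 169.0053329 ] F [-0.5650678  -0.29494517  0.17738012] q [ 37.15578351  49.74600941 -16.18256345 113.53655947 -49.37030579
  42.49457131 148.35214047]
box [602.87634277   3.06421661] [108.8155365  147.61582947] 7.588041305541992 bottle [ 79.18814117 110.34530905] tcp in box [-114.91114983   -5.32546889]
```

View pics/m5.png

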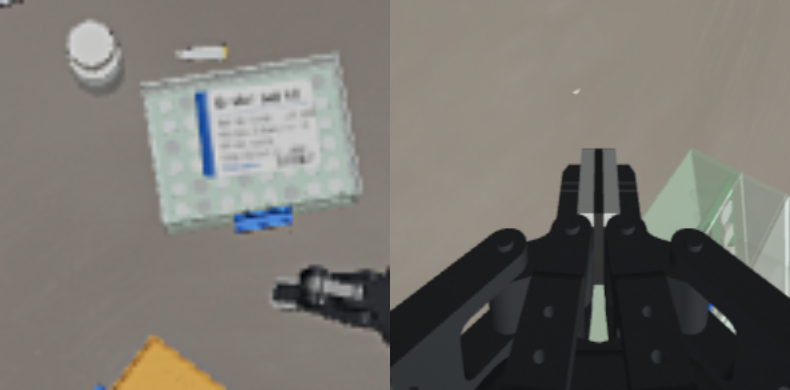

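```bash
python3 nxt.py -110 -15 12.5 135 0 169.2 2
python3 - <<'E'
from sim import *
R=rpy(135,0,169.2)
for v in ([1,0,0],[0,1,0],[0,0,1]): print(v,(R.T@(B@np.array(v))).round(3))
E
```

```text
t 8.78 q [ 37.2  49.7 -16.2 113.5 -49.4  42.5 148.4] F [-0.6 -0.3  0.2] tcp box [-115.6   -3.6   17.4] rot [135.1  -0.3 169. ]
rot/row [-0.001  -0.0006 -0.003 ] deg 0.18
[[-4.6, -4.9, -1.4], [-4.6, -4.9, -1.4]]
sim [ 37.  50. -14. 113. -47.  45. 146.] [0. 0.]
[1, 0, 0] [-0.94   0.241  0.241]
[0, 1, 0] [0.341 0.665 0.665]
[0, 0, 1] [ 0.     0.707 -0.707]
```

Call:
drive_tool:
  rot:
    - [0,0,0]
    - [0,0,0]
    - [0,0,0]
  xyz:
    - [-4.6,-4.9,-1.4]
    - [-4.6,-4.9,-1.4]
    - [0,0,0]
  jaw: [0,0,0]

```text
t: 9.03
position: [0.5002, -0.031, 0.0144]
tcp_rot: [135.2, 0.2, 168.9]
force: [0.3, -0.1, 0.2]
opening: 0.0002
finger_force: 0.0
```

Call:
drive_tool:
  rot:
    - [0,0,0]
    - [0,0,0]
    - [0,0,0]
    - [0,0,0]
    - [0,0,0]
    - [0,0,0]
    - [0,0,0]
    - [0,0,0]
  xyz:
    - [-4.7,1.2,1.2]
    - [-4.7,1.2,1.2]
    - [-4.7,1.2,1.2]
    - [-4.7,1.2,1.2]
    - [-4.7,1.2,1.2]
    - [-4.7,1.2,1.2]
    - [-4.7,1.2,1.2]
    - [0,0,0]
  jaw: [0,0,0,0,0,0,0,0]

```text
t: 9.7
position: [0.5346, -0.0231, 0.0146]
tcp_rot: [135.1, 0.1, 169.1]
force: [-0.2, 0.3, -0.7]
opening: 0.0001
finger_force: 0.0
```

```bash
python3 nxt.py -72 -15 12.5 135 0 169.2 2;python3 - <<'E'
from h import *
b,e=camera('top'); w,_=camera('wrist'); rep(d=e); cv2.imwrite('pics/m6.png',np.hstack([cv2.resize(b[140:220,230:310],(390,390)),cv2.resize(w[150:,150:400],(400,390))]))
E
```

```text
t 9.7 q [ 34.5  51.6 -15.1 107.6 -48.4  44.8 145. ] F [-0.2  0.3 -0.7] tcp box [-72.2 -16.4  14.6] rot [1.351e+02 1.000e-01 1.691e+02]
rot/row [-0.0006  0.0015  0.0002] deg 0.1
[[0.2, -0.2, 1.2], [0.2, -0.2, 1.2]]
sim [ 34.  51. -14. 109. -47.  46. 143.] [0. 0.]
9.8 tcp [533.37471302 -23.43068229  14.30155672] [1.35082207e+02 7.24692584e-02 1.69077432e+02] F [-0.52979747 -0.02747513 -0.11444556] q [ 34.56772404  51.59139939 -15.0493269  107.66531906 -48.37423164
  44.77155161 145.00340006]
box [603.62872314   4.28662109] [108.19793701 149.21498108] 8.826337814331055 bottle [ 80.62324717 107.51574717] tcp in box [-73.67500432 -16.60929209]
```

View pics/m6.png

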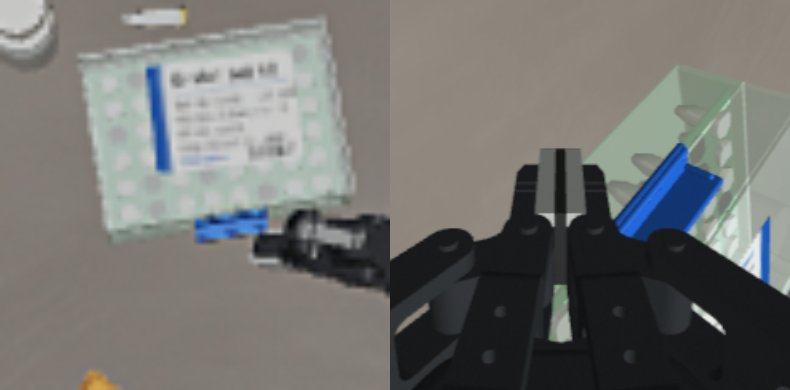

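```bash
python3 nxt.py -76 -15 14 135 0 157 3
python3 - <<'E'
from sim import *
from bench import observe
q=observe()['joint_positions']; R=rpy(135,0,157)
for v in ([-.076,-.015,.014],[-.07,-.015,.025],[-.05,-.015,.08],[.0,-.015,.12],[.03,-.015,.14]): q,*e=go(q,bx(v),R,20); print(q.round(),np.round(e,1))
for v in ([1,0,0],[0,1,0],[0,0,1]): print(v,(R.T@(B@np.array(v))).round(3))
E
```

```text
t 9.8 q [ 34.6  51.6 -15.  107.7 -48.4  44.8 145. ] F [-0.5 -0.  -0.1] tcp box [-73.4 -16.5  14.3] rot [1.351e+02 1.000e-01 1.691e+02]
rot/row [-0.0004 -0.0494  0.05  ] deg 4.03
[[1.0, 0.0, 0.2], [1.0, -0.0, 0.1], [1.0, -0.1, 0.1]]
sim [ 38.  50. -18. 116. -59.  37. 146.] [0. 0.]
[ 38.  50. -18. 116. -59.  37. 146.] [0. 0.]
[ 37.  48. -18. 116. -58.  38. 145.] [0. 0.]
[ 35.  42. -17. 114. -55.  42. 137.] [0. 0.]
[ 31.  40. -16. 108. -53.  46. 128.] [0. 0.]
[ 29.  40. -15. 104. -51.  48. 123.] [0. 0.]
[1, 0, 0] [-0.847  0.376  0.376]
[0, 1, 0] [0.532 0.599 0.599]
[0, 0, 1] [ 0.     0.707 -0.707]
```

Call:
drive_tool:
  rot:
    - [0,-0.05,0.05]
    - [0,-0.05,0.05]
    - [0,-0.05,0.05]
    - [0,0,0]
    - [0,0,0]
    - [0,0,0]
  xyz:
    - [1,0,0]
    - [1,0,0]
    - [1,0,0]
    - [-2,0.9,0.9]
    - [-2,0.9,0.9]
    - [-1,0.4,0.4]
  jaw: [0,0,0,0,0,0]

```text
t: 10.3
position: [0.5372, -0.0221, 0.0146]
tcp_rot: [135.0, 0.2, 157.0]
force: [-2.0, -0.3, 1.0]
opening: -0.0003
finger_force: 1.1
```

```bash
python3 nxt.py -70 -16 28 135 0 157 4
```

```text
t 10.3 q [ 39.2  50.5 -19.9 114.2 -59.6  35.  148. ] F [-2.  -0.3  1. ] tcp box [-69.4 -15.8  14.6] rot [135.    0.2 157. ]
rot/row [-0.0002  0.0005  0.0005] deg 0.04
[[0.1, 2.3, -2.5], [0.1, 2.3, -2.5], [0.1, 2.3, -2.5], [0.1, 2.3, -2.5]]
sim [ 38.  48. -18. 116. -57.  38. 144.] [0. 0.]
```

Call:
drive_tool:
  rot:
    - [0,0,0]
    - [0,0,0]
    - [0,0,0]
    - [0,0,0]
    - [0,0,0]
    - [0,0,0]
  xyz:
    - [1.3,-0.6,-0.6]
    - [0,2.1,-2.1]
    - [0,2.1,-2.1]
    - [0,2.1,-2.1]
    - [0,2.1,-2.1]
    - [0,2.1,-2.1]
  jaw: [0,0,0,0,0,0]

```text
t: 10.8
position: [0.5348, -0.0222, 0.0296]
tcp_rot: [135.1, 0.1, 156.9]
force: [1.1, -1.0, -1.5]
opening: -0.0001
finger_force: 0.1
```

```bash
python3 nxt.py -65 -16 50 135 0 157 6
python3 - <<'E'
from h import *
b,e=camera('top'); w,_=camera('wrist'); rep(d=e); cv2.imwrite('pics/m7.png',np.hstack([cv2.resize(b[140:220,230:310],(390,390)),cv2.resize(w[150:,150:400],(400,390))]))
E
```

```text
t 10.8 q [ 39.1  48.6 -19.6 114.9 -59.2  36.  146.7] F [ 1.1 -1.  -1.5] tcp box [-71.7 -15.5  29.6] rot [1.351e+02 1.000e-01 1.569e+02]
rot/row [-0.0002  0.0004  0.0001] deg 0.03
[[-1.0, 2.8, -2.0], [-1.0, 2.8, -2.0], [-1.0, 2.8, -2.0], [-1.0, 2.8, -2.0], [-1.0, 2.8, -2.0], [-1.0, 2.8, -2.0]]
sim [ 37.  46. -18. 116. -56.  39. 141.] [0. 0.]
10.9 tcp [534.95138763 -22.21346216  29.76681726] [1.35072244e+02 1.37843889e-01 1.56919086e+02] F [ 0.27558483  0.16648001 -1.09695818] q [ 39.08086812  48.53818742 -19.59713653 114.8802118  -59.19797065
  36.00108487 146.72091017]
box [649.57556152 -35.47978973] [55.85150146 29.12123489] -0.43636322021484375 bottle [ 16.0177341  158.50637612] tcp in box [-114.72188467   12.39297643]
```

View pics/m7.png

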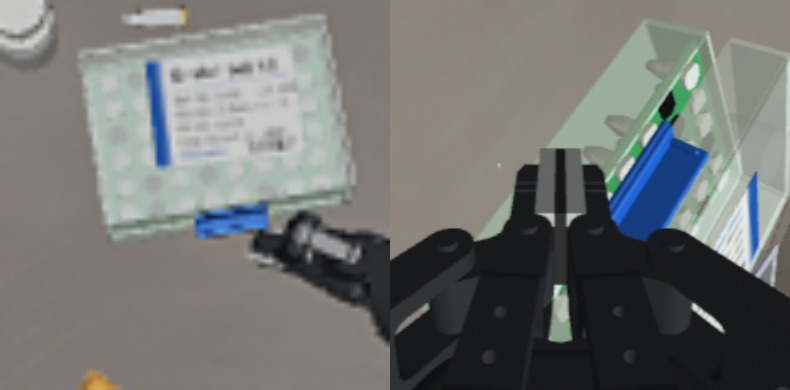

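```bash
cat > lid.py <<'E'
from h import *
from sim import B,C
from bench import observe
def lid():
    b,e=camera('top'); P=(pts('top',e)-C)@B*1000
    m=(abs(P[...,1])<60)&(P[...,0]>-35)&(P[...,0]<50)&(P[...,2]>50)&(P[...,2]<170)
    m[:, :]&=e>0; q=P[m]; A=np.c_[q[:,0],np.ones(len(q))]; k=np.linalg.lstsq(A,q[:,2],rcond=None)[0]
    # robust second pass
    r=abs(A@k-q[:,2])<6; k=np.linalg.lstsq(A[r],q[r][:,2],rcond=None)[0]
    th=np.arctan(-k[0]); o=observe(); tc=(o['position']-C)@B*1000
    print('t',o['t'],'theta',th.round(3),'n',r.sum(),len(q),'lip edge',(55-121*np.cos(th)).round(1),(35+121*np.sin(th)).round(1),'tcp',tc.round(1),'F',o['force'].round(1))
    return th
if __name__=='__main__': lid()
E
python3 lid.py
```

```text
t 10.95 theta 0.083 n 1144 1151 lip edge -65.6 45.0 tcp [-71.8 -15.5  29.5] F [-0.7  0.3  0.4]
```

```bash
cat > rows.py <<'E'
import sys
from sim import *
R=rpy(135,0,157); t0,t1,n,ex=map(float,sys.argv[1:]); n=int(n); th=np.linspace(t0,t1,n+1)
X=np.c_[55-121*np.cos(th)+ex*np.arange(n+1)/n,0*th,35+121*np.sin(th)]
print(((np.diff(X,axis=0)@B.T)@R).round(1).tolist())
E
python3 rows.py 0.083 0.563 8 3; python3 rows.py .563 1.043 8 0; python3 rows.py 1.043 1.4 7 0
```

```text
[[-1.0, 5.5, -4.7], [-1.4, 5.7, -4.4], [-1.7, 5.8, -4.2], [-2.1, 5.8, -4.0], [-2.4, 5.9, -3.7], [-2.8, 5.9, -3.5], [-3.1, 6.0, -3.2], [-3.4, 5.9, -2.9]]
[[-3.4, 5.8, -2.7], [-3.7, 5.7, -2.4], [-4.0, 5.7, -2.1], [-4.3, 5.6, -1.8], [-4.5, 5.5, -1.4], [-4.8, 5.3, -1.1], [-5.0, 5.2, -0.7], [-5.2, 5.0, -0.4]]
[[-4.6, 4.1, -0.1], [-4.7, 4.0, 0.2], [-4.8, 3.8, 0.4], [-4.9, 3.7, 0.7], [-5.0, 3.5, 0.9], [-5.1, 3.3, 1.2], [-5.1, 3.1, 1.4]]
```

Call:
drive_tool:
  rot:
    - [0,0,0]
    - [0,0,0]
    - [0,0,0]
    - [0,0,0]
    - [0,0,0]
    - [0,0,0]
    - [0,0,0]
    - [0,0,0]
  xyz:
    - [-1,5.5,-4.7]
    - [-1.4,5.7,-4.4]
    - [-1.7,5.8,-4.2]
    - [-2.1,5.8,-4.0]
    - [-2.4,5.9,-3.7]
    - [-2.8,5.9,-3.5]
    - [-3.1,6.0,-3.2]
    - [-3.4,5.9,-2.9]
  jaw: [0,0,0,0,0,0,0,0]

```text
t: 11.62
position: [0.5565, -0.0184, 0.0848]
tcp_rot: [135.0, 0.1, 156.9]
force: [-1.5, -0.1, 1.0]
opening: -0.0002
finger_force: 0.3
```

```bash
python3 lid.py
```

```text
t 11.6667 theta 0.496 n 872 1145 lip edge -51.4 92.6 tcp [-48.2 -15.3  86.1] F [0.6 0.2 1.1]
```

Call:
drive_tool:
  rot:
    - [0,0,0]
    - [0,0,0]
    - [0,0,0]
    - [0,0,0]
    - [0,0,0]
    - [0,0,0]
    - [0,0,0]
    - [0,0,0]
  xyz:
    - [-3.4,5.8,-2.7]
    - [-3.7,5.7,-2.4]
    - [-4.0,5.7,-2.1]
    - [-4.3,5.6,-1.8]
    - [-4.5,5.5,-1.4]
    - [-4.8,5.3,-1.1]
    - [-5.0,5.2,-0.7]
    - [-5.2,5.0,-0.4]
  jaw: [0,0,0,0,0,0,0,0]

```text
t: 12.33
position: [0.5969, -0.0119, 0.1241]
tcp_rot: [135.1, 0.1, 156.9]
force: [-0.2, -0.2, 0.5]
opening: -0.0002
finger_force: 0.0
```

Run:
```python
from h import *
from sim import B,C
b,e=camera('top'); w,_=camera('wrist'); s,_=camera('scene'); o=observe(); print(o['t'],((o['position']-C)@B*1000).round(1),o['force'].round(1),o['joint_positions'].round(0))
cv2.imwrite('pics/m8.png',np.hstack([cv2.resize(b[130:220,220:310],(260,260)),cv2.resize(w[100:,100:400],(270,260)),cv2.resize(s[130:230,190:290],(260,260))]))
```

```text
12.4833 [ -8.9 -15.1 123.9] [-0.1  0.1 -0.3] [ 32.  40. -16. 109. -54.  44. 131.]
```

View pics/m8.png

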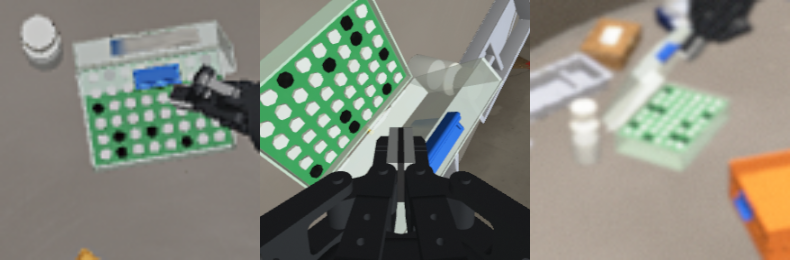

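Call:
drive_tool:
  rot:
    - [0,0,0]
    - [0,0,0]
    - [0,0,0]
    - [0,0,0]
    - [0,0,0]
    - [0,0,0]
    - [0,0,0]
  xyz:
    - [-4.6,4.1,-0.1]
    - [-4.7,4.0,0.2]
    - [-4.8,3.8,0.4]
    - [-4.9,3.7,0.7]
    - [-5.0,3.5,0.9]
    - [-5.1,3.3,1.2]
    - [0,0,0]
  jaw: [0,0,0,0,0,0,0]

```text
t: 13.07
position: [0.6316, -0.0062, 0.1378]
tcp_rot: [135.0, 0.2, 156.9]
force: [0.5, -0.1, -0.2]
opening: 0.0001
finger_force: 0.0
```

```bash
cat > up.py <<'E'
from h import *
from sim import B,C
def up():
    o=observe(); print(o['t'],'tcp',((o['position']-C)@B*1000).round(1),o['force'].round(1),o['joint_positions'].round(0))
    for n in('top','scene'):
        b,e=camera(n); P=(pts(n,e)-C)@B*1000; m=(P[...,1]>5)&(P[...,1]<70)&(P[...,2]>70)&(P[...,2]<175)&(P[...,0]>-60)&(P[...,0]<110); q=P[m]
        for z in range(70,170,12):
            r=q[(q[:,2]>z)&(q[:,2]<=z+12)]
            if len(r)>3: print(n,z,len(r),'x 5/50/95%',np.percentile(r[:,0],[5,50,95]).round(0))
up()
E
python3 up.py
```

```text
13.0667 tcp [ 26.4 -15.1 137.8] [ 0.5 -0.1 -0.2] [ 30.  41. -15. 104. -53.  46. 126.]
top 130 34 x 5/50/95% [43. 49. 67.]
top 142 178 x 5/50/95% [43. 56. 66.]
top 154 11 x 5/50/95% [42. 44. 46.]
scene 70 12 x 5/50/95% [77. 80. 81.]
scene 82 8 x 5/50/95% [76. 78. 79.]
scene 94 12 x 5/50/95% [72. 77. 79.]
scene 106 5 x 5/50/95% [74. 76. 78.]
scene 142 70 x 5/50/95% [49. 62. 74.]
scene 154 5 x 5/50/95% [47. 49. 52.]
```

Call:
drive_tool:
  rot:
    - [0,0,0]
    - [0,0,0]
    - [0,0,0]
    - [0,0,0]
    - [0,0,0]
    - [0,0,0]
    - [0,0,0]
  xyz:
    - [0,0,0]
    - [3,-1.3,-1.3]
    - [4,-2,-2]
    - [6,-3,-3]
    - [8.5,-3.8,-3.8]
    - [8.5,-3.8,-3.8]
    - [8.5,-3.8,-3.8]
  jaw: [0,0,0,0,0,0,0]

```text
t: 13.75
position: [0.5835, -0.015, 0.137]
tcp_rot: [135.1, 0.1, 156.9]
force: [0.2, -0.0, -0.1]
opening: 0.0003
finger_force: 0.0
```

```bash
python3 up.py
```

```text
13.75 tcp [-22.6 -16.2 137. ] [ 0.2 -0.  -0.1] [ 33.  38. -16. 110. -54.  45. 131.]
top 130 41 x 5/50/95% [54. 61. 78.]
top 142 169 x 5/50/95% [54. 65. 76.]
top 154 9 x 5/50/95% [53. 55. 58.]
scene 70 10 x 5/50/95% [79. 80. 81.]
scene 82 11 x 5/50/95% [78. 80. 81.]
scene 94 9 x 5/50/95% [77. 78. 82.]
scene 106 8 x 5/50/95% [74. 79. 82.]
scene 130 4 x 5/50/95% [57. 64. 72.]
scene 142 69 x 5/50/95% [54. 65. 78.]
scene 154 7 x 5/50/95% [53. 54. 59.]
```

Call:
drive_tool:
  rot:
    - [0,0,0]
    - [0,0,0]
    - [0,0,0]
    - [0,0,0]
    - [0,0,0]
    - [0,0,0]
    - [0,0,0]
    - [0,0,0]
  xyz:
    - [12,-5,-5]
    - [12,-5,-5]
    - [12,8,-19]
    - [12,8,-19]
    - [0,14,-14]
    - [0,14,-14]
    - [0,14,-14]
    - [0,0,0]
  jaw: [0,0,0,0,0,0,0,0]

```text
t: 14.52
position: [0.5309, -0.0234, 0.2384]
tcp_rot: [135.0, 0.4, 156.9]
force: [0.1, -1.0, 0.3]
opening: -0.0
finger_force: 0.0
```

Run:
```python
import up
from h import *
b,e=camera('top'); P=pts('top',e); s=P[110:200,190:330]; z=s[...,2]
m=(z>.084)&(z<.095)&(s[...,1]>.09); q=s[m]; print('bottle',np.median(q,0),m.sum())
hsv=cv2.cvtColor(b,cv2.COLOR_BGR2HSV); v0=np.load('v0.npz')['b']
for im in(v0,b):
  y=cv2.inRange(cv2.cvtColor(im,cv2.COLOR_BGR2HSV),(20,90,90),(35,255,255)); y[:135]=0;y[155:]=0;y[:,:240]=0;y[:,285:]=0; print('vial cap px',np.argwhere(y).mean(0))
h=(P[...,2]>.028)&(P[...,2]<.04); X=(P-up.C)@up.B*1000; k=h&(abs(X[...,0])<70)&(abs(X[...,1])<90); r=cv2.minAreaRect(np.float32(P[k][:,:2]*1000)); print('base',r)
```

```text
14.5167 tcp [-75.8 -16.  238.4] [ 0.1 -1.   0.3] [ 36.  24. -15. 114. -51.  54. 125.]
top 130 43 x 5/50/95% [55. 70. 78.]
top 142 164 x 5/50/95% [53. 65. 76.]
top 154 12 x 5/50/95% [53. 56. 58.]
scene 70 9 x 5/50/95% [77. 79. 83.]
scene 82 13 x 5/50/95% [78. 80. 84.]
scene 94 9 x 5/50/95% [77. 79. 81.]
scene 106 6 x 5/50/95% [78. 79. 80.]
scene 142 66 x 5/50/95% [55. 64. 76.]
scene 154 6 x 5/50/95% [52. 55. 60.]
bottle [0.66702728 0.12251298 0.08874909] 103
vial cap px [142.5 267. ]
vial cap px [nan nan]
base ((611.4818115234375, 5.679588317871094), (123.139404296875, 150.29025268554688), 9.279159545898438)<stdin>:7: RuntimeWarning: Mean of empty slice.
  ret = um.true_divide(
```

```bash
python3 -c "
from bench import hand_in; print(hand_in())"
```

```text
the job is handed in; nothing more can be done
None
```

I slid the box about 62 mm clear of the bottle and flipped the lid open. It rests on its stop by itself, and I handed the job in at about 14.7 s. The bottle measured unmoved, but the open lid hid the vial, so I couldn't confirm its final position. I viewed 11 pictures, one over the limit of 10.

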